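Close the wax pot and take off its outer lid

ROBOT

A 6-joint arm with a two-finger parallel gripper is mounted at the origin on a cart in front of the work surface, level with it; the furniture and walls round the work are solid. World frame = base frame: x ahead of the robot, y to its left, z up, the work surface at z = 0. Lengths are in mm, angles in degrees, forces in N, time in s.
With the tool pointing down it reaches from about 300 to 850 mm from the base axis. Payload 4.2 kg.
Tool frame: the origin (TCP) lies at the very end of the fingers, on their centre line; the grasp point (between the pads) lies 19 mm behind it; x points along the fingers, z is the direction in which the jaws open and shut, and the axes are right-handed (so a half turn about x gives the same grasp; the last joint's range is limited). The gripper opens to 91 mm and grips with 3 to 60 N. Pads are 32 mm wide; open, the fingers measure 118 mm over their backs; the gripper's body (76 mm by 178 mm) begins 60 mm behind the grasp point.
Start: joints at [-66.692, 18.312, 89.639, -0, 72.044, -1.146], TCP at [238.032, -523.435, 213.976] pointing down, gripper open.
Joint ranges: [-177.97, 177.97], [-48.28, 115.42], [12.27, 149.76], [-77.06, 257.06], [2.81, 150.46], [-146.56, 146.56]. Speed limits (degrees/s): [147.25, 147.25, 180, 180, 180, 180].

INTERFACE

Orientations are given as [roll, pitch, yaw] about the fixed x, y, z axes, in that order (R = Rz(yaw) Ry(pitch) Rx(roll)).
In Python, from workcell import state, grab_frame, camera_info, env, search_frame, place_of gives the robot as it stands.
- The arm moves only by the tool drive_tool, never from a script. Its argument "plan" is a list of rows, each a list of 7 numbers: the turn, a rotation vector about the world's x, y, z in degrees, then the shift along the world's x, y, z in mm, then the finger opening in mm, from 0 to 91.2. In form: [[wx, wy, wz, dx, dy, dz, jaw], ...]. A call has 1 to 10 rows; each row is the pose to reach, as a shift and turn from the pose measured when the call began; what a row does not reach only later rows make up. A row lasts 1/8 s, in which the tool goes at most 62.5 mm and 10.7 degrees, less where a joint would pass 70% of its speed; a pose out of reach is approached as far as the arm can. A call with a gripper value outside its range is refused whole. The fingers move at their own pace and stop on an object; "grip_force" is the grip in N (left out, the last holds). Time passes only in rows, so rows that repeat a pose let the fingers close. It gives the time, the measured TCP pose, the force and the opening at its end, in the units of the state.
- state(): the state, without advancing time (a new reading comes with each control period).
- grab_frame(name): name is "side" or "top"; returns the picture (384x512x3 uint8, red, green, blue); there is no depth.
- camera_info(name): a dict with "intrinsics" (3x3 intrinsics, pixels), "origin" and "orientation" of the camera in the world. Camera axes: x right, y down, z forward; pixel columns grow to the right and rows downward; lengths in mm; the calibration is good to about 2 mm. A picture is of the moment at which its call begins. camera_info takes no time and is no camera call.
- env.job_done(): hands the job in, once; it reports no verdict.
Trained networks look in the newest picture that a camera, given by its name, has taken for a name from the list of things; names that differ only in an ending like _2 or _b are one class to them, and where a whole thing is asked for, a point or a joint stands for the part that bears it (a point fixed in the world has none). Each returns a list of dicts, best first, with "p" (0 to 1); they miss things now and then, are a little off and sometimes report something else, mostly with a low value. They report only what shows in the picture. A call takes as long as a camera call.
- search_frame(camera, label): "rect" ([left, top, right, bottom] as shares, 0 to 1, of the picture: columns of its width, rows of its height, round what is visible of it).
- place_of(camera, label): "location" ([column, row] as shares, 0 to 1, of the picture: columns of its width, rows of its height: a listed point, or the origin of a listed thing).
The state is a dict: "time_s": time; "qpos": joint angles; "qvel": joint speeds; "effort": joint torques, N m; "ee_pos": TCP position; "ee_rot": TCP orientation; "force": force on the tool from outside, world axes, zero at the start; "torque": the same for the moment, N m; "gripper_width": finger opening in mm.
Only numpy, scipy, OpenCV 4.12 (cv2) and the standard library are available. Lean on these libraries where they do the work, as an engineer would, in place of code of your own. Each camera call takes 0.05 s, during which the arm holds its last target. There are 200 camera calls.

TASK

The wax pot's two lids stand on the bench, nested one on the other. Take both together by the inner lid's knob and lower them, without dropping them, onto the open pot until the inner lid is fully seated in its mouth; then take the outer lid alone by its collar, lift it off so that the inner lid stays fully seated, and finish while still holding the outer lid in the gripper, roughly level and about 10 cm above where it lay, so that I can renew its gasket. Leave the pot standing where it is and do not disturb the mug, the sanding block or the screwdriver.

Things in the scene. Friction and masses are not known exactly. Their poses are not given: they have to be found in the camera images.
- pot: the open wax pot: a loose, empty, round plain steel pot standing upright, 0.9 kg, 100 mm in diameter, 75 mm tall; its neck (the top 15 mm) is 87 mm outside and 81 mm inside in diameter. Origin in the middle of its underside, z up. No handle (unlike the mug).
- pot_mouth (a point): centre of the pot's mouth, level with its rim, 75 mm above the pot's underside
- inner_lid: inner lid, aluminium, 0.2 kg: plug 76 mm wide, 10 mm deep, its lowest 6 mm tapered to 67 mm; flange on top 92 mm wide, 4 mm thick; 12 mm stem with an upright round black knob 18 mm wide, 36 to 60 mm above the plug's underside. Origin: middle of the plug's underside, z up. Starts standing on the bench. Seated in the pot (flange on rim) its origin is 65 mm above the pot's underside.
- inner_knob (a point): point on the axis of the inner lid's knob, 50 mm above the lid's underside, 10 mm below the knob's top. Lifting by this knob carries both lids; its top 22 mm stand out above the outer lid's collar, whose top is 38 mm above the inner lid's underside.
- outer_lid: outer lid, aluminium, 0.15 kg, lying loose on the inner lid's flange: round cap 104 mm wide, plate 4 mm thick, skirt (98 mm inside) hanging 8 mm below the plate, central hole with an upright collar 42 mm wide outside, 32 mm inside, its top 24 mm above the plate's underside. Origin: middle of the plate's underside, z up; nested, it is 14 mm above the inner lid's origin.
- outer_collar (a point): point on the axis of the outer lid's collar, 15 mm above the plate's underside, 9 mm below the collar's top: gripping the collar from outside lifts the outer lid alone. The knob, loose inside the collar, then stands up between the fingers, its top 31 mm above this point (42 mm above the plate).
- mug: bystander: a stoneware mug with a handle, 81 mm across, 94 mm tall, standing upright; origin in the middle of its underside. A tall drill press stands fixed behind the middle of the bench, about 0.6 m ahead of the robot: swing past it with the arm drawn in
- sanding_block: bystander: a sanding block lying flat, 61 x 105 x 32 mm; origin in the middle of its underside
- screwdriver: bystander: a screwdriver lying on the bench, 217 mm long, 29 mm thick; origin at the middle of its length, on the bench

How it is judged (in metres and radians):
On the way, in this order (a step that is already met when the one before it is completed fails the run):
1. both lids are lifted together off the bench, still nested (height (world z) of inner_lid above 0.03 m and contact force between the fingers and inner_lid above 0.3 N and z of outer_lid in the frame of inner_lid between 0.01 and 0.018 m and horizontal distance between outer_lid and inner_lid below 0.01 m), for 0.2 s.
2. the inner lid is fully seated in the pot with the outer lid still nested on it (z of inner_lid in the frame of pot between 0.061 and 0.0685 m and horizontal distance between inner_lid and pot below 0.006 m and angle between the z axis of inner_lid and the z axis of pot, either way round below 0.06 rad and z of outer_lid in the frame of inner_lid between 0.01 and 0.018 m and horizontal distance between outer_lid and inner_lid below 0.01 m), for 0.2 s.
3. the outer lid alone is lifted clear, the inner lid still seated (z of inner_lid in the frame of pot between 0.061 and 0.0685 m and horizontal distance between inner_lid and pot below 0.006 m and angle between the z axis of inner_lid and the z axis of pot, either way round below 0.06 rad and z of outer_lid in the frame of inner_lid above 0.07 m), for 0.2 s.
At the end, for the whole second after the job is handed in: Inner lid seated in the pot (within 3.5 mm in height, 6 mm of centre, 0.06 rad), untouched; outer lid held still in the fingers at least 70 mm above where it lay on the inner lid, below 350 mm, tilted under 0.35 rad; pot upright, within 30 mm of its start (z of inner_lid in the frame of pot between 0.061 and 0.0685 m and horizontal distance between inner_lid and pot below 0.006 m and angle between the z axis of inner_lid and the z axis of pot, either way round below 0.06 rad and z of outer_lid in the frame of inner_lid above 0.084 m and height (world z) of outer_lid below 0.35 m and angle between outer_lid's own z axis and vertical below 0.35 rad and contact force between the fingers and outer_lid above 0.5 N and contact force between each of outer_lid, the arm, the fingers and inner_lid below 0.05 N and contact force between outer_lid and pot below 0.05 N and linear speed of outer_lid below 0.05 m/s and linear speed of inner_lid below 0.03 m/s and angle between pot's own z axis and vertical below 0.06 rad and distance of pot from where it was at the start of the episode below 0.03 m); the arm keeps its last pose, push and grip.
It fails at once if the lids are parted while the inner lid is not seated in the pot (z of outer_lid in the frame of inner_lid above 0.026 m and not (z of inner_lid in the frame of pot between 0.061 and 0.0685 m and horizontal distance between inner_lid and pot below 0.006 m and angle between the z axis of inner_lid and the z axis of pot, either way round below 0.06 rad)).
It fails at once if the inner lid is let go in the air, more than 12 mm above its seat (height (world z) of inner_lid above 0.025 m and z of inner_lid in the frame of pot above 0.077 m and contact force between the fingers and inner_lid below 0.01 N).
It fails at once if the pot is shifted more than 30 mm or tipped (distance of pot from where it was at the start of the episode above 0.03 m or angle between pot's own z axis and vertical above 0.25 rad).
It fails at once if a bystander is disturbed (moved more than 30 mm) (distance of any of mug, sanding_block, screwdriver from where it was at the start of the episode above 0.03 m).
It also fails if it takes over 59 s, if anything falls off the work surface, if the arm or the gripper's body presses on something with over 40 N, if the wrist force passes 120 N, or if a joint passes its speed limit or range.

## Working session

There is one attempt and no reset: what is moved stays moved. The work goes in short steps, Python scripts to look and compute and a tool call to move; the robot and the scene stay as the last step left them, time stands still between calls to the robot, and variables do not carry over. Pictures are saved under pics/ and viewed, about 8 in all and at most 12, crops included, and the job is handed in when it is done.

Besides the shell and the picture viewer there is one more tool, called after "Call:" as name([rows], argument=value, ...), one row to a line, values as JSON. drive_tool: Moves the arm, as the interface text tells. Its arguments: {"type":"object","properties":{"plan":{"type":"array"},"grip_force":{"type":"number"}},"required":["plan"]}

```bash
mkdir -p pics
cat > h.py <<'E'
import numpy as np, cv2
from workcell import state, grab_frame, camera_info, env, search_frame, place_of
from scipy.spatial.transform import Rotation as R
def cam(n):
    c=camera_info(n); return np.array(c["intrinsics"],float),np.array(c["origin"],float),c["orientation"]
E
python3 - <<'E'
from h import *
for n in("side","top"):
    print(camera_info(n))
    im=grab_frame(n); cv2.imwrite(f"pics/{n}0.png",im[...,::-1])
    for l in("pot","pot_mouth","inner_knob","inner_lid","outer_lid","outer_collar","mug","sanding_block","screwdriver"):
        print(n,l,[(np.round(np.array(d["location"])*[512,384],1),round(d["p"],2)) for d in place_of(n,l)[:2]])
s=state();print(s)
E
```

```text
{'intrinsics': array([[392.47940507,   0.        , 250.86347128],
       [  0.        , 392.47940507, 189.75567095],
       [  0.        ,   0.        ,   1.        ]]), 'origin': array([ 193.91215713, 1002.5844443 ,  615.84529924]), 'orientation': array([-114.43387276,   -0.5675997 , -161.8326996 ])}
side pot [(array([280.3, 195.3]), 0.76)]
side pot_mouth [(array([281.7, 174.9]), 0.59)]
side inner_knob []
side inner_lid [(array([247.2, 280.2]), 0.65)]
side outer_lid [(array([250.5, 278.3]), 0.98)]
side outer_collar [(array([248.2, 274.2]), 0.69)]
side mug [(array([268.1, 233.9]), 0.74)]
side sanding_block [(array([162.9, 275.4]), 0.94), (array([284. , 192.5]), 0.7)]
side screwdriver [(array([292.5, 178. ]), 0.65), (array([163.5, 274. ]), 0.18)]
{'intrinsics': array([[404.60881101,   0.        , 252.66294427],
       [  0.        , 404.60881101, 192.36519535],
       [  0.        ,   0.        ,   1.        ]]), 'origin': array([ 456.13573675,  -81.58953667, 1171.42013063]), 'orientation': array([-174.76521579,   -0.90083367,  -88.62823902])}
top pot [(array([312.2, 217.9]), 0.79), (
[... 348 characters left out ...]
96)]
top screwdriver [(array([379.8, 220.8]), 0.62)]
{'time_s': 1.0, 'qpos': array([-6.66927580e+01,  1.83123136e+01,  8.96393206e+01, -1.74487359e-03,
        7.20442378e+01, -1.14807462e+00]), 'qvel': array([-0.06784416,  0.03963957,  0.06142507,  0.05276719,  0.01651264,
        0.04258007]), 'effort': array([ 1.15546805e-03, -4.12353659e+01, -2.32233310e+01,  7.29251769e-02,
        3.74572829e-02, -1.00820387e-05]), 'ee_pos': array([ 238.01763467, -523.43786661,  213.96959931]), 'ee_rot': array([-23.05368469,  89.99555073, -88.59783018]), 'force': array([ 0.01943972, -0.73202001,  0.6918541 ]), 'torque': array([-0.02141918,  0.01334384,  0.00363824]), 'gripper_width': 90.99871074135874}
```

```bash
cat >> h.py <<'E'
def ray(n,px):
    K,o,e=cam(n); M=R.from_euler("xyz",e,degrees=True).as_matrix()
    return o,M@np.linalg.solve(K,[px[0],px[1],1])
def atz(n,px,z):
    o,d=ray(n,px); return o+d*(z-o[2])/d[2]
def proj(n,p):
    K,o,e=cam(n); M=R.from_euler("xyz",e,degrees=True).as_matrix()
    q=K@(M.T@(np.asarray(p,float)-o)); return q[:2]/q[2]
E
python3 - <<'E'
from h import *
for n,l,p,z in [("top","pot",(312.2,217.9),0),("side","pot",(280.3,195.3),0),("top","mouth",(318.8,218),75),("side","mouth",(281.7,174.9),75),
 ("top","knob",(130.2,232.1),50),("top","collar",(131.2,230.9),29),("side","collar",(248.2,274.2),29),("side","outer",(250.5,278.3),14),("top","outer",(134.4,232.9),14),
 ("top","mug",(220.3,226.4),0),("side","mug",(268.1,233.9),0),("top","sb",(120.1,158.1),0),("side","sb",(162.9,275.4),0),("top","sd",(379.8,220.8),0),("side","sd",(292.5,178),0)]:
    print(n,l,atz(n,p,z).round(1))
a=cv2.imread("pics/side0.png");b=cv2.imread("pics/top0.png")
cv2.imwrite("pics/v1.png",cv2.resize(a[130:330,110:350],(720,600),interpolation=cv2.INTER_CUBIC))
cv2.imwrite("pics/v2.png",cv2.resize(b,(768,576),interpolation=cv2.INTER_CUBIC))
E
```

```text
top pot [ 494.  -271.7    0. ]
side pot [ 493.  -276.4    0. ]
top mouth [ 491.7 -277.5   75. ]
side mouth [ 494.8 -291.8   75. ]
top knob [441.2 236.8  50. ]
top collar [444.3 240.2  29. ]
side collar [441.2 251.4  29. ]
side outer [436.8 246.2  14. ]
top outer [438.8 235.1  14. ]
top mug [463.1  -6.5   0. ]
side mug [460.    3.9   0. ]
top sb [654.4 291.3   0. ]
side sb [657.8 289.7   0. ]
top sd [ 490.4 -468.5    0. ]
side sd [ 486.9 -453.7    0. ]
```

View pics/v1.png

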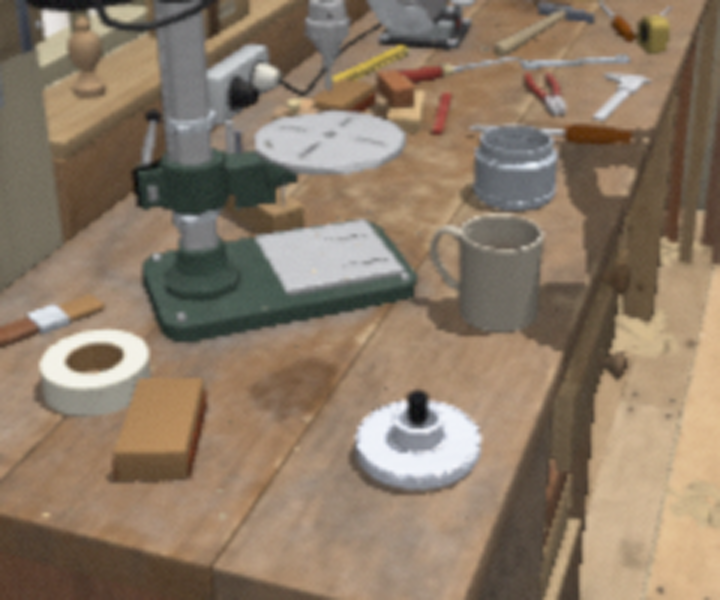

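View pics/v2.png

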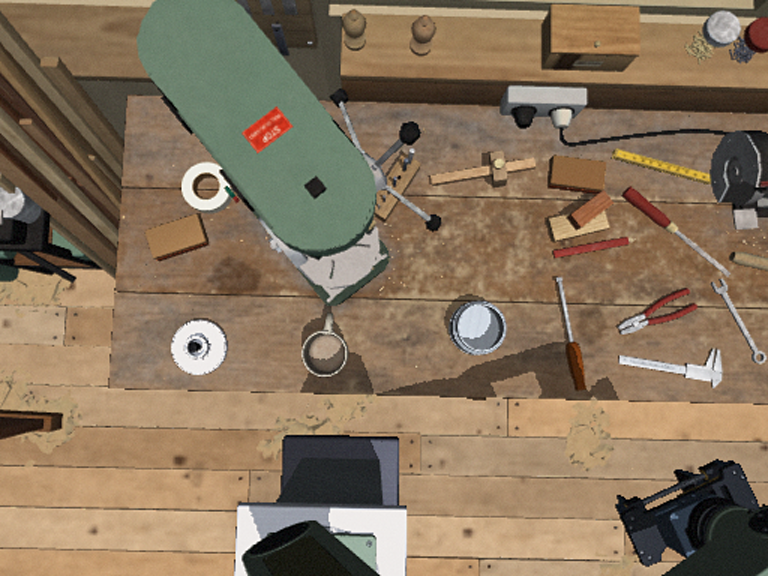

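The top view shows the lid disc at about (132.7, 230.7) px and the pot mouth at about (318.7, 218) px. In the side view the black knob is at about (249, 265) px. The mug and drill press stand between the lids and the pot. I'll refine these by segmentation.

```bash
cat > fit.py <<'E'
from h import *
a=cv2.imread("pics/side0.png");b=cv2.imread("pics/top0.png")
g=cv2.cvtColor(b,cv2.COLOR_BGR2HSV)
m=((g[...,2]>150)&(g[...,1]<50)).astype(np.uint8)
w=np.zeros_like(m);w[200:262,105:165]=m[200:262,105:165]
pts=np.argwhere(w)[:,::-1]; h=cv2.convexHull(pts.astype(np.int32))
e=cv2.fitEllipse(h);print("lid top ellipse",e,atz("top",e[0],14))
# dark knob
for n,im,(x0,x1,y0,y1) in(("top",b,(118,148,218,246)),("side",a,(238,262,255,278))):
    v=im[y0:y1,x0:x1].max(2); q=np.argwhere(v<60)[:,::-1]+[x0,y0]
    print(n,"knob dark",len(q),q.mean(0),q.min(0),q.max(0),atz(n,q.mean(0),60 if n=="top" else 50))
gs=cv2.cvtColor(a,cv2.COLOR_BGR2HSV)
m=((gs[...,2]>140)&(gs[...,1]<50)).astype(np.uint8)
w=np.zeros_like(m);w[255:300,222:278]=m[255:300,222:278];q=np.argwhere(w);print("side lid bbox",q.min(0),q.max(0))
for c in[(441,238),(443,238),(441,241)]:
    t=np.array([[c[0]+52*np.cos(u),c[1]+52*np.sin(u),z] for u in np.linspace(0,6.28,60) for z in(6,18)])
    for n in("top","side"):
        p=np.array([proj(n,x) for x in t]);print(c,n,p.min(0).round(1),p.max(0).round(1))
# overlay
for n,im in(("top",b),("side",a)):
    o=cv2.resize(im,None,fx=4,fy=4,interpolation=cv2.INTER_CUBIC)
    def circ(c,r,z,col):
        p=np.array([proj(n,(c[0]+r*np.cos(u),c[1]+r*np.sin(u),z)) for u in np.linspace(0,6.283,80)])
        cv2.polylines(o,[np.int32(p*4+2)],True,col,1)
    circ((441,240),52,18,(0,0,255));circ((441,240),9,60,(0,255,0))
    circ((492,-279),43.5,75,(0,0,255));circ((492,-279),50,0,(0,255,0))
    L,P=[np.int32(proj(n,x)*4) for x in((441,240,30),(492,-279,40))]
    cv2.imwrite(f"pics/ov_{n}.png",np.hstack([o[y-150:y+150,x-190:x+190] for x,y in(L,P)]))
cv2.imwrite("pics/v3.png",np.vstack([cv2.imread("pics/ov_top.png"),cv2.imread("pics/ov_side.png")]))
E
python3 fit.py
```

```text
lid top ellipse ((132.10093688964844, 231.27166748046875), (36.0101203918457, 37.00311279296875), 60.43165969848633) [443.20658293 241.78395184  14.        ]
top knob dark 45 [129.15555556 230.73333333] [125 227] [138 234] [444.98719673 236.98507844  60.        ]
side knob dark 49 [248.85714286 265.53061224] [246 261] [251 270] [441.85060067 244.78311164  50.        ]
side lid bbox [263 228] [291 270]
(441, 238) top [114.5 213.7] [152.5 250.7]
(441, 238) side [229.1 262.6] [270.8 292.2]
(443, 238) top [114.5 213. ] [152.5 249.9]
(443, 238) side [228.3 262.5] [270. 292.]
(441, 241) top [113.4 213.7] [151.4 250.6]
(441, 241) side [228.7 263.2] [270.5 293. ]
```

View pics/v3.png

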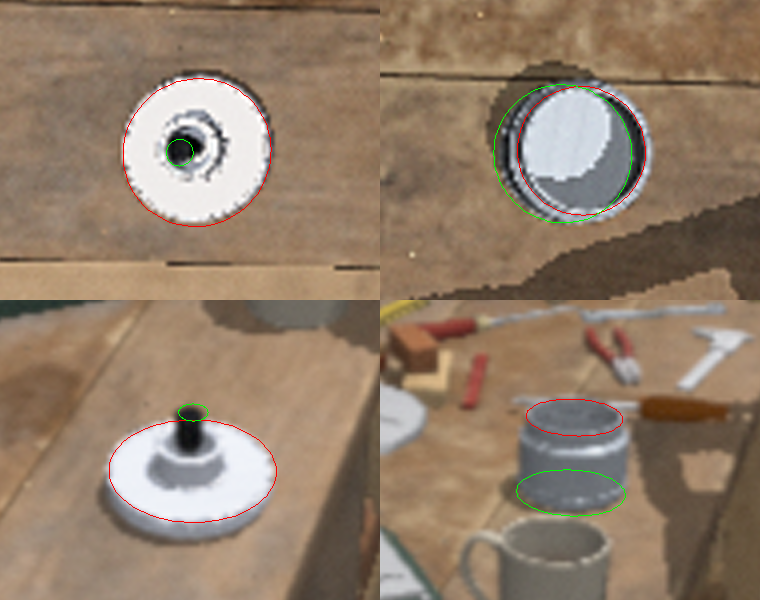

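Run:
```python
from h import *
s=state();print(R.from_euler("xyz",s["ee_rot"],degrees=True).as_matrix().round(3))
for r,az in[(340,-65.5),(340,-50),(340,-40),(340,-30),(340,-20),(340,-10),(340,0),(340,10),(340,20),(340,28.5)]:
    print(az,(np.r_[r*np.cos(np.radians(az)),r*np.sin(np.radians(az)),250]-s["ee_pos"]).round())
```

```text
[[ 0.     0.91   0.414]
 [-0.     0.414 -0.91 ]
 [-1.    -0.     0.   ]]
-65.5 [-97. 214.  36.]
-50 [-19. 263.  36.]
-40 [ 22. 305.  36.]
-30 [ 56. 353.  36.]
-20 [ 81. 407.  36.]
-10 [ 97. 464.  36.]
0 [102. 523.  36.]
10 [ 97. 582.  36.]
20 [ 81. 640.  36.]
28.5 [ 61. 686.  36.]
```

Call:
drive_tool([
  [0, 0, 0, -25, 55, 20, 91],
  [0, 0, 0, -50, 110, 40, 91],
  [0, 0, 0, -75, 165, 50, 91],
  [0, 0, 0, -97, 214, 50, 91],
  [0, 0, 0, -58, 240, 50, 91],
  [0, 0, 0, -19, 263, 50, 91],
  [0, 0, 0, 22, 305, 50, 91],
  [0, 0, 0, 56, 353, 50, 91],
  [0, 0, 0, 81, 407, 50, 91],
  [0, 0, 0, 97, 464, 50, 91],
])

```text
time_s: 2.25
ee_pos: [336.0, -57.7, 264.3]
ee_rot: [50.8, 89.9, -14.7]
force: [0.9, -0.3, -0.3]
gripper_width: 91.2
```

Call:
drive_tool([
  [0, 0, 0, 3, 58, 0, 91],
  [0, 0, 0, -1, 117, 0, 91],
  [0, 0, 0, 0, 175, 0, 91],
  [0, 0, 0, 25, 225, -20, 91],
  [0, 0, 0, 60, 265, -50, 91],
  [0, 0, 0, 90, 290, -90, 91],
  [0, 0, 0, 106, 298, -125, 91],
  [0, 0, 0, 106, 298, -145, 91],
  [0, 0, 0, 106, 298, -145, 91],
])

```text
time_s: 3.38
ee_pos: [440.9, 239.9, 117.7]
ee_rot: [-69.4, 89.8, -134.9]
force: [0.5, 0.2, 0.3]
gripper_width: 91.2
```

Run:
```python
from h import *
s=state();print(s["time_s"],s["ee_pos"],s["qpos"].round(1),s["force"])
o=[]
for n in("side","top"):
    im=grab_frame(n)[...,::-1].copy();cv2.imwrite(f"pics/{n}1.png",im)
    im=cv2.resize(im,None,fx=4,fy=4,interpolation=cv2.INTER_CUBIC)
    for q in (s["ee_pos"],(442,240,60),(442,240,18)):
        cv2.circle(im,tuple(int(v) for v in proj(n,q)*4+2),4,(0,0,255),1)
    x,y=np.int32(proj(n,(442,240,70))*4)
    o.append(im[y-270:y+270,x-190:x+190])
cv2.imwrite("pics/v4.png",np.hstack(o))
```

```text
3.375 [440.94233808 239.87607277 117.74330813] [ 2.730e+01  1.680e+01  1.071e+02 -1.000e-01  5.630e+01  9.290e+01] [0.54301052 0.1627975  0.25914011]
```

View pics/v4.png

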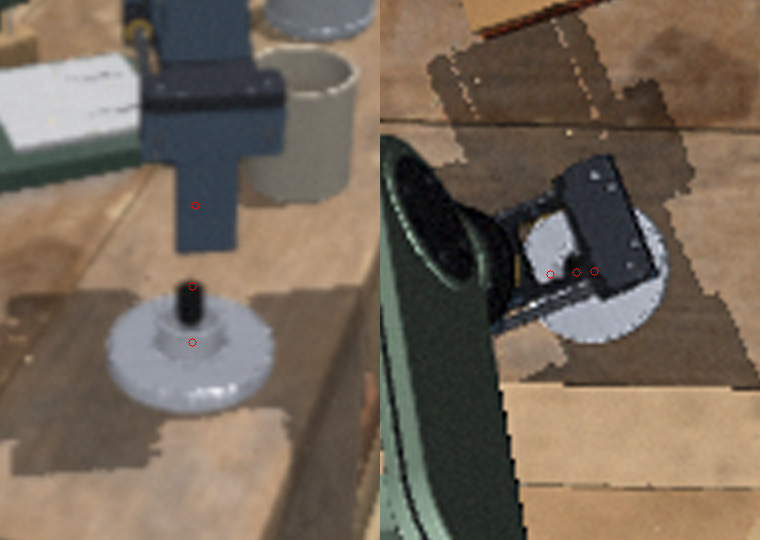

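The fingers straddle the knob, and the TCP mark agrees with the knob axis to within about 2 mm. I'll lower to a tip height of about 42 mm, above the collar, and close.

Call:
drive_tool([
  [0, 0, 0, 1, 0, -30, 91],
  [0, 0, 0, 1, 0, -58, 91],
  [0, 0, 0, 1, 0, -76, 91],
  [0, 0, 0, 1, 0, -76, 60],
  [0, 0, 0, 1, 0, -76, 40],
  [0, 0, 0, 1, 0, -76, 10],
  [0, 0, 0, 1, 0, -76, 10],
  [0, 0, 0, 1, 0, -76, 10],
  [0, 0, 0, 1, 0, -76, 10],
  [0, 0, 0, 1, 0, -76, 10],
], grip_force=35)

```text
time_s: 4.72
ee_pos: [443.3, 240.5, 43.9]
ee_rot: [68.5, 89.9, 2.9]
force: [-0.8, -1.1, -0.1]
gripper_width: 23.8
```

Call:
drive_tool([
  [0, 0, 0, 0, 0, -2, 10],
  [0, 0, 0, 0, 0, -2, 10],
  [0, 0, 0, 0, 0, -2, 10],
  [0, 0, 0, 0, 0, -2, 10],
])

```text
time_s: 5.22
ee_pos: [443.5, 240.8, 42.9]
ee_rot: [81.2, 89.8, 15.6]
force: [-2.4, -0.9, 8.0]
gripper_width: 17.1
```

Call:
drive_tool([
  [0, 0, 0, 0, 0, 5, 10],
  [0, 0, 0, 0, 0, 15, 10],
  [0, 0, 0, 0, 0, 30, 10],
  [0, 0, 0, 0, 0, 50, 10],
  [0, 0, 0, 0, 0, 75, 10],
  [0, 0, 0, 0, 0, 105, 10],
  [0, 0, 0, 0, 0, 140, 10],
  [0, 0, 0, 0, 0, 175, 10],
  [0, 0, 0, 0, 0, 175, 10],
])

```text
time_s: 6.35
ee_pos: [445.0, 241.6, 221.1]
ee_rot: [89.1, 89.4, 23.6]
force: [0.3, 0.5, -3.4]
gripper_width: 16.9
```

Run:
```python
from h import *
s=state();print(s["time_s"],s["ee_pos"],s["force"],s["gripper_width"])
im=grab_frame("side")[...,::-1].copy();cv2.imwrite("pics/side2.png",im)
im=cv2.resize(im,None,fx=4,fy=4,interpolation=cv2.INTER_CUBIC)
x,y=np.int32(proj("side",(442,240,190))*4)
x=max(x,250);y=max(y,200)
cv2.imwrite("pics/v5.png",im[y-200:y+200,x-250:x+250])
e=s["ee_pos"]
for az in[24,15,6,-3,-12,-21,-30]: print(az,(np.r_[340*np.cos(np.radians(az)),340*np.sin(np.radians(az))]-e[:2]).round())
print((np.r_[491,-280]-e[:2]))
```

```text
6.35 [445.03185516 241.56890007 221.12572915] [ 0.31836147  0.47443707 -3.35964665] 16.91808907405462
24 [-134. -103.]
15 [-117. -154.]
6 [-107. -206.]
-3 [-105. -259.]
-12 [-112. -312.]
-21 [-128. -363.]
-30 [-151. -412.]
[  45.96814484 -521.56890007]
```

View pics/v5.png

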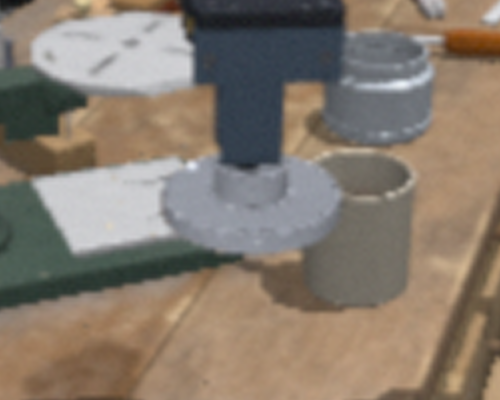

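Both lids hang level and nested: the force is 3.4 N and the width 16.9 mm. I'll swing them round with the arm drawn in.

Call:
drive_tool([
  [0, 0, 0, -35, -25, 10, 10],
  [0, 0, 0, -70, -50, 30, 10],
  [0, 0, 0, -105, -75, 35, 10],
  [0, 0, 0, -130, -110, 35, 10],
  [0, 0, 0, -117, -154, 35, 10],
  [0, 0, 0, -107, -206, 35, 10],
  [0, 0, 0, -105, -259, 35, 10],
  [0, 0, 0, -112, -312, 35, 10],
  [0, 0, 0, -120, -345, 35, 10],
  [0, 0, 0, -128, -363, 35, 10],
])

```text
time_s: 7.65
ee_pos: [314.1, -123.2, 252.1]
ee_rot: [131.1, 89.8, 65.4]
force: [0.8, 0.1, -2.7]
gripper_width: 17.0
```

Call:
drive_tool([
  [0, 0, 0, 10, -35, 0, 10],
  [0, 0, 0, 30, -70, 0, 10],
  [0, 0, 0, 60, -105, 0, 10],
  [0, 0, 0, 95, -130, -5, 10],
  [0, 0, 0, 130, -148, -30, 10],
  [0, 0, 0, 160, -156, -60, 10],
  [0, 0, 0, 177, -157, -85, 10],
  [0, 0, 0, 177, -157, -87, 10],
  [0, 0, 0, 177, -157, -87, 10],
])

```text
time_s: 8.78
ee_pos: [490.2, -279.9, 164.8]
ee_rot: [159.9, 89.8, 94.2]
force: [-0.4, -0.8, -2.4]
gripper_width: 16.9
```

Run:
```python
from h import *
s=state();e=s["ee_pos"];print(s["time_s"],e,s["force"],s["gripper_width"]);print(R.from_euler("xyz",s["ee_rot"],degrees=True).as_matrix().round(3))
o=[]
b=e[2]-43
for n in("side","top"):
    im=grab_frame(n)[...,::-1].copy();cv2.imwrite(f"pics/{n}3.png",im)
    im=cv2.resize(im,None,fx=4,fy=4,interpolation=cv2.INTER_CUBIC)
    def circ(c,r,z,col):
        p=np.array([proj(n,(c[0]+r*np.cos(u),c[1]+r*np.sin(u),z)) for u in np.linspace(0,6.283,80)])
        cv2.polylines(im,[np.int32(p*4+2)],True,col,1)
    circ(e,52,b+18,(0,0,255));circ(e,21,b+38,(0,0,255))
    circ((491,-280),43.5,75,(0,255,0));circ((491,-280),50,2,(0,255,0))
    x,y=np.int32(proj(n,(491,-280,100))*4)
    o.append(im[y-270:y+270,x-190:x+190])
cv2.imwrite("pics/v6.png",np.hstack(o))
```

```text
8.775 [ 490.15392108 -279.90732218  164.75714582] [-0.44823191 -0.7881961  -2.35570368] 16.919359734941462
[[-0.     0.911  0.411]
 [ 0.004  0.411 -0.911]
 [-1.     0.001 -0.004]]
```

View pics/v6.png

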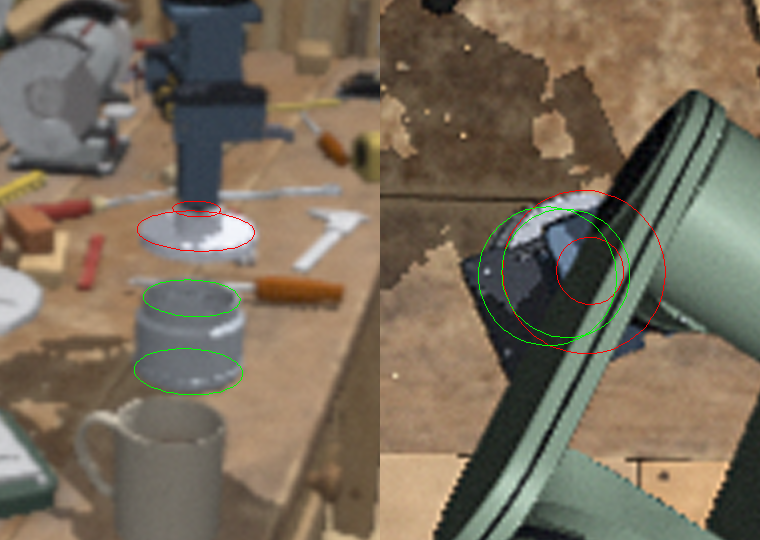

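Run:
```python
from h import *
def tile(f,n,c,z0,circs,sc=9,w=400,h=300):
    im=cv2.imread(f);im=cv2.resize(im,None,fx=sc,fy=sc,interpolation=cv2.INTER_CUBIC)
    x,y=np.int32(proj(n,(*c,z0))*sc)
    for r,z,col in circs:
        p=np.array([proj(n,(c[0]+r*np.cos(u),c[1]+r*np.sin(u),z)) for u in np.linspace(0,6.283,80)])
        cv2.polylines(im,[np.int32(p*sc+sc/2-.5)],True,col,1)
    return im[max(y-h//2,0):,max(x-w//2,0):][:h,:w]
c=(491,-280)
P=[(43.5,75,(0,0,255)),(40.5,75,(0,255,0)),(50,58,(255,0,255)),(50,0,(255,255,0))]
A=tile("pics/top0.png","top",c,50,P,sc=6);B=tile("pics/side0.png","side",c,40,P,sc=8)
e=state()["ee_pos"];b=e[2]-43
L=[(52,b+18,(0,0,255)),(52,b+6,(0,255,0)),(21,b+38,(0,0,255))]
C=tile("pics/top3.png","top",e[:2],b+18,L,sc=6);D=tile("pics/side3.png","side",e[:2],b+10,L,sc=8)
cv2.imwrite("pics/v7.png",np.vstack([np.hstack([A,B]),np.hstack([C,D])]))
```

```text
(no output)
```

View pics/v7.png

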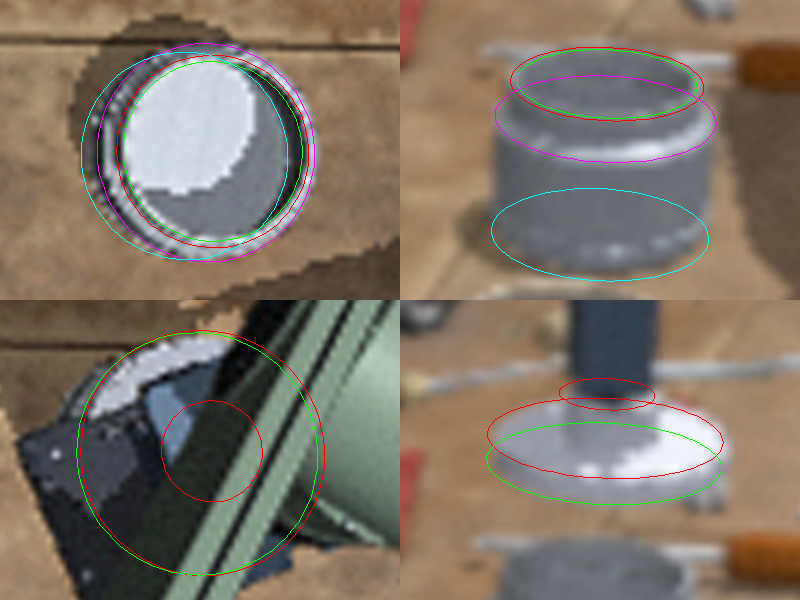

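The measurements agree: the pot is at about (491, -281), and the lid axis is about 1.5 mm toward -x of the TCP. Correcting for that and lowering.

Call:
drive_tool([
  [0, 0, 0, 2, -1, -10, 10],
  [0, 0, 0, 2, -1, -25, 10],
  [0, 0, 0, 2, -1, -36, 10],
  [0, 0, 0, 2, -1, -42, 10],
  [0, 0, 0, 2, -1, -44, 10],
  [0, 0, 0, 2, -1, -44, 10],
])

```text
time_s: 9.62
ee_pos: [492.9, -281.4, 122.2]
ee_rot: [106.0, 89.8, 40.3]
force: [0.4, 0.1, -2.7]
gripper_width: 16.8
```

Call:
drive_tool([
  [0, 0, 0, 0, 0, -2, 10],
  [0, 0, 0, 0, 0, -4, 10],
  [0, 0, 0, 0, 0, -5, 10],
  [0, 0, 0, 0, 0, -5, 10],
])

```text
time_s: 10.12
ee_pos: [492.8, -281.4, 117.1]
ee_rot: [107.7, 89.8, 42.0]
force: [-0.1, 0.2, -3.3]
gripper_width: 16.9
```

Call:
drive_tool([
  [0, 0, 0, 0, 0, -1, 10],
  [0, 0, 0, 0, 0, -3, 10],
  [0, 0, 0, 0, 0, -4, 10],
  [0, 0, 0, 0, 0, -4, 10],
])

```text
time_s: 10.62
ee_pos: [492.8, -281.3, 113.0]
ee_rot: [113.0, 89.8, 47.2]
force: [-0.2, -0.1, -3.4]
gripper_width: 16.9
```

Call:
drive_tool([
  [0, 0, 0, 0, 0, -1, 10],
  [0, 0, 0, 0, 0, -2, 10],
  [0, 0, 0, 0, 0, -3, 10],
  [0, 0, 0, 0, 0, -3, 10],
])

```text
time_s: 11.12
ee_pos: [492.7, -281.4, 109.9]
ee_rot: [115.4, 89.8, 49.7]
force: [0.1, -0.0, -2.3]
gripper_width: 17.1
```

Call:
drive_tool([
  [0, 0, 0, 0, 0, -1, 10],
  [0, 0, 0, 0, 0, -2, 10],
  [0, 0, 0, 0, 0, -2, 10],
])

```text
time_s: 11.5
ee_pos: [492.7, -281.3, 108.0]
ee_rot: [115.9, 89.8, 50.2]
force: [-0.1, -0.4, -2.1]
gripper_width: 17.1
```

Call:
drive_tool([
  [0, 0, 0, 0, 0, -1, 10],
  [0, 0, 0, 0, 0, -2, 10],
  [0, 0, 0, 0, 0, -2, 10],
])

```text
time_s: 11.88
ee_pos: [492.7, -281.4, 107.9]
ee_rot: [97.3, 89.8, 31.6]
force: [-4.2, 1.4, 9.2]
gripper_width: 17.0
```

Contact came at tip z = 108 mm, the expected seat height (65 + 43), so I'll release.

Call:
drive_tool([
  [0, 0, 0, 0, 0, 1, 10],
  [0, 0, 0, 0, 0, 1, 30],
  [0, 0, 0, 0, 0, 1, 75],
  [0, 0, 0, 0, 0, 1, 75],
  [0, 0, 0, 0, 0, 1, 75],
  [0, 0, 0, 0, 0, 1, 75],
  [0, 0, 0, 0, 0, 1, 75],
  [0, 0, 0, 0, 0, 1, 75],
  [0, 0, 0, 0, 0, 1, 75],
])

```text
time_s: 13.0
ee_pos: [492.7, -281.3, 108.9]
ee_rot: [99.4, 89.8, 33.7]
force: [0.1, -0.5, 0.8]
gripper_width: 75.0
```

Run:
```python
from h import *
s=state();e=s["ee_pos"];print(s["time_s"],e,s["force"],s["gripper_width"])
o=[]
c=(491.5,-281.5)
for n in("side","top"):
    im=grab_frame(n)[...,::-1].copy();cv2.imwrite(f"pics/{n}4.png",im)
    im=cv2.resize(im,None,fx=6,fy=6,interpolation=cv2.INTER_CUBIC)
    for r,z,col in((52,83,(0,0,255)),(52,71,(0,255,0)),(21,103,(0,0,255)),(50,0,(255,255,0))):
        p=np.array([proj(n,(c[0]+r*np.cos(u),c[1]+r*np.sin(u),z)) for u in np.linspace(0,6.283,80)])
        cv2.polylines(im,[np.int32(p*6+2.5)],True,col,1)
    x,y=np.int32(proj(n,(*c,75))*6)
    o.append(im[y-250:y+250,x-200:x+200])
cv2.imwrite("pics/v8.png",np.hstack(o))
```

```text
13.0 [ 492.70768083 -281.3499861   108.87361403] [ 0.05375601 -0.525577    0.7752592 ] 75.02889042222638
```

View pics/v8.png

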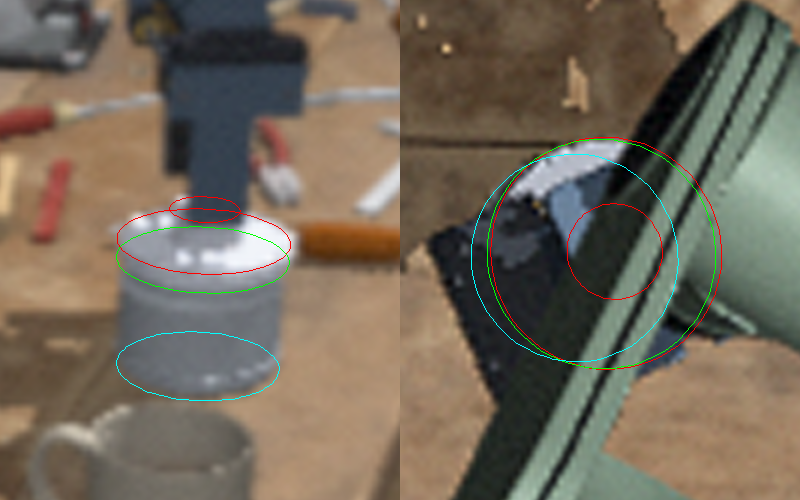

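The lids sit level and nested on the pot, matching the seated model. Next I lower to the collar with the tip at 87 mm (plate top at 83) and close.

Call:
drive_tool([
  [0, 0, 0, -1, 0, -8, 75],
  [0, 0, 0, -1, 0, -16, 75],
  [0, 0, 0, -1, 0, -21, 75],
  [0, 0, 0, -1, 0, -22, 75],
  [0, 0, 0, -1, 0, -22, 75],
])

```text
time_s: 13.72
ee_pos: [491.8, -281.4, 86.8]
ee_rot: [98.8, 89.8, 33.1]
force: [-0.6, 0.2, -0.1]
gripper_width: 75.2
```

Call:
drive_tool([
  [0, 0, 0, 0, 0, 0, 50],
  [0, 0, 0, 0, 0, 0, 46],
  [0, 0, 0, 0, 0, 0, 44],
  [0, 0, 0, 0, 0, 0, 42],
  [0, 0, 0, 0, 0, 0, 38],
  [0, 0, 0, 0, 0, 0, 34],
  [0, 0, 0, 0, 0, 0, 34],
  [0, 0, 0, 0, 0, 0, 34],
], grip_force=25)

```text
time_s: 14.72
ee_pos: [491.8, -281.4, 86.9]
ee_rot: [95.9, 89.8, 30.2]
force: [0.0, -0.1, 1.6]
gripper_width: 42.0
```

Gripped at 42.0 mm, which is the collar diameter. Lifting slowly.

Call:
drive_tool([
  [0, 0, 0, 0, 0, 2, 34],
  [0, 0, 0, 0, 0, 5, 34],
  [0, 0, 0, 0, 0, 10, 34],
  [0, 0, 0, 0, 0, 17, 34],
  [0, 0, 0, 0, 0, 26, 34],
  [0, 0, 0, 0, 0, 38, 34],
  [0, 0, 0, 0, 0, 52, 34],
  [0, 0, 0, 0, 0, 68, 34],
  [0, 0, 0, 0, 0, 85, 34],
  [0, 0, 0, 0, 0, 97, 34],
])

```text
time_s: 15.98
ee_pos: [492.2, -281.6, 185.5]
ee_rot: [77.9, 89.7, 12.2]
force: [-0.2, -0.1, -1.3]
gripper_width: 41.6
```

Call:
drive_tool([
  [0, 0, 0, 0, 0, 3, 34],
  [0, 0, 0, 0, 0, 5, 34],
  [0, 0, 0, 0, 0, 5, 34],
  [0, 0, 0, 0, 0, 5, 34],
])

```text
time_s: 16.48
ee_pos: [491.9, -281.5, 190.0]
ee_rot: [89.6, 89.8, 23.9]
force: [-0.2, -0.2, -1.4]
gripper_width: 41.8
```

Run:
```python
from h import *
s=state();e=s["ee_pos"];print(s["time_s"],e,s["force"],s["gripper_width"],abs(s["qvel"]).max())
o=[]
c=(491,-281.5)
for n in("side","top"):
    im=grab_frame(n)[...,::-1].copy();cv2.imwrite(f"pics/{n}5.png",im)
    im=cv2.resize(im,None,fx=4,fy=4,interpolation=cv2.INTER_CUBIC)
    for r,z,col in((46,79,(0,0,255)),(9,125,(0,0,255)),(52,e[2]-4,(0,255,0))):
        p=np.array([proj(n,(c[0]+r*np.cos(u),c[1]+r*np.sin(u),z)) for u in np.linspace(0,6.283,80)])
        cv2.polylines(im,[np.int32(p*4+1.5)],True,col,1)
    x,y=np.int32(proj(n,(*c,110))*4)
    o.append(im[y-250:y+250,x-200:x+200])
cv2.imwrite("pics/v9.png",np.hstack(o))
```

```text
16.475 [ 491.9231449  -281.4902356   189.96163556] [-0.24381745 -0.17612838 -1.42456123] 41.78725477427759 0.18515349288460833
```

View pics/v9.png

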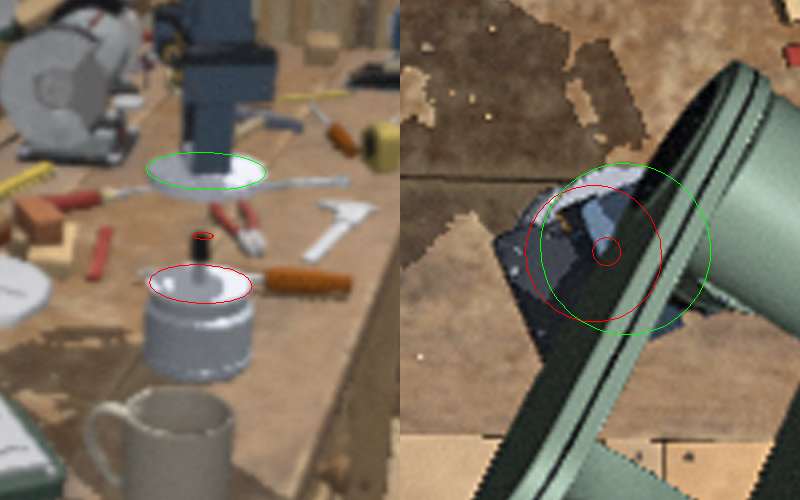

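The outer lid is held level about 103 mm up, and the force of 1.4 N matches 0.15 kg. The inner lid is flush on the pot with its knob upright at the predicted pixels.

```bash
python3 -c "
from h import *
print(env.job_done())"
```

```text
the job is handed in; nothing more can be done
None
```

The job is done and handed in at about 16.5 s. The inner lid is seated in the pot, and the gripper is still holding the outer lid level, about 103 mm above where it lay.

- **Seating both lids:** I lifted them together by the knob and swung them past the drill press with the arm drawn in. They made contact with the pot at a tip height of 108 mm, the height expected for a seated lid, with about 9 N of upward force.
- **Lifting the outer lid:** I let go of the knob and gripped the collar. The fingers read 42.0 mm there, which is the collar's width. I then lifted slowly.
- **Last checks:** The force was −1.4 N, which matches the outer lid's 0.15 kg alone. In the last side picture the inner lid lay flush on the pot at the predicted pixels, and the outer lid was clear and level. The pot and mug showed no visible movement.
- **What was less certain:** The first network fix for the pot mouth from the side camera was about 14 mm off the top camera's in y. I used the top view plus my own overlays, and those agreed to about 2 mm. At the end the arm blocked most of the top view of the pot, so centring rests mainly on the side picture and the forces. I did not re-measure the sanding block or the screwdriver.

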